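# Unload the shaker into the bottle rack in the same order

### The job

Take the four sample bottles out of the shaker's clamps and stand them in the white bottle rack, one in each compartment and in the same left-to-right order as they stand on the shaker: they carry no labels, so their order tells which sample is which. Keep them upright and set each one down gently on the rack's floor without dropping it.

Things in the scene. Friction and masses are not known exactly. Their poses are not given: they have to be found in the camera images.
- tall_center (a point): Tall narrow round bottle: body 32 mm across, 96 mm high in all; cap 25 mm across, the top 19 mm. All of amber glass with a black screw cap, 60 to 185 g, all one rigid piece. The point is on its upright axis, half-way up; z is up.
- square_center (a point): Square bottle: body 40 x 40 mm in plan, 82 mm high in all; round cap 27 mm across, the top 20 mm. All of amber glass with a black screw cap, 60 to 185 g, all one rigid piece. The point is on its upright axis, half-way up; z is up.
- jar_center (a point): Squat wide-mouthed round jar: body 48 mm across, 70 mm high in all; wide cap 46 mm across, the top 20 mm. All of amber glass with a black screw cap, 60 to 185 g, all one rigid piece. The point is on its upright axis, half-way up; z is up.
- flask_center (a point): Conical flask: 56 mm across at the foot, narrowing to a neck, 88 mm high in all; cap 28 mm across, the top 20 mm. All of amber glass with a black screw cap, 60 to 185 g, all one rigid piece. The point is on its upright axis, half-way up; z is up.
- clamp_tall: Smallest round clamp, holding the tall bottle at the start: steel base plate 5 mm thick under the bottle, 4 upright prongs to 35 mm, 2 mm clear of the bottle. Screwed to the shaker. Origin: its axis at the base plate's underside; z up; axes as the shaker's. Its place in the row changes from start to start. Lift the bottle straight up out of it.
- clamp_square: Square clamp, holding the square bottle at the start: steel base plate 5 mm thick under the bottle, 4 upright prongs to 35 mm, 2 mm clear of the bottle. Screwed to the shaker. Origin: its axis at the base plate's underside; z up; axes as the shaker's. Its place in the row changes from start to start. Lift the bottle straight up out of it.
- clamp_jar: Middle round clamp, holding the jar at the start: steel base plate 5 mm thick under the bottle, 4 upright prongs to 35 mm, 2 mm clear of the bottle. Screwed to the shaker. Origin: its axis at the base plate's underside; z up; axes as the shaker's. Its place in the row changes from start to start. Lift the bottle straight up out of it.
- clamp_flask: Largest round clamp, holding the flask at the start: steel base plate 5 mm thick under the bottle, 4 upright prongs to 35 mm, 2 mm clear of the bottle. Screwed to the shaker. Origin: its axis at the base plate's underside; z up; axes as the shaker's. Its place in the row changes from start to start. Lift the bottle straight up out of it.
- rack: White plastic bottle rack, fixed beside the shaker (left or right of it): open tray 81 mm (x) by 312 mm (y), walls and 3 dividers 36 mm high and 4 mm thick, floor 4 mm thick. 4 equal compartments, 73 mm square inside, centred at y = +115.5, +38.5, -38.5, -115.5 mm. Origin: middle of its underside; z up; +y the left end seen from the robot.
- shaker: White laboratory shaker, switched off, fixed on the bench: housing 270 mm (x) by 330 mm (y); its dark grey platform, 220 by 330 mm, lies 95 mm above the bench. The clamps are screwed on it in a row along its y at y = +114, +38, -38 and -114 mm, x = 0. Origin: middle of its underside; z up; +y the left end seen from the robot.
Mind the look-alikes: they are no part of the job. What is shaped like the part that bears tall_center but green is not meant.

How it is judged (in metres and radians):
At the end, for the whole second after the job is handed in: The four bottles rest upright (within 0.1 rad) on the rack's floor (within 4 mm), each alone in a compartment (axis within 25 mm of its centre in x and y), in the same order from the rack's +y end as their clamps have from the shaker's +y end (x of tall_center in the frame of rack between -0.025 and 0.025 m and z of tall_center in the frame of rack between 0.048 and 0.056 m and angle between each of tall_center, square_center, jar_center, flask_center's own z axis and vertical below 0.1 rad and linear speed of each of tall, square, jar, flask below 0.02 m/s and x of square_center in the frame of rack between -0.025 and 0.025 m and z of square_center in the frame of rack between 0.041 and 0.049 m and x of jar_center in the frame of rack between -0.025 and 0.025 m and z of jar_center in the frame of rack between 0.035 and 0.043 m and x of flask_center in the frame of rack between -0.025 and 0.025 m and z of flask_center in the frame of rack between 0.044 and 0.052 m and ((y of clamp_tall in the frame of shaker between 0.094 and 0.134 m and y of tall_center in the frame of rack between 0.0905 and 0.1405 m) or (y of clamp_tall in the frame of shaker between 0.018 and 0.058 m and y of tall_center in the frame of rack between 0.0135 and 0.0635 m) or (y of clamp_tall in the frame of shaker between -0.058 and -0.018 m and y of tall_center in the frame of rack between -0.0635 and -0.0135 m) or (y of clamp_tall in the frame of shaker between -0.134 and -0.094 m and y of tall_center in the frame of rack between -0.1405 and -0.0905 m)) and ((y of clamp_square in the frame of shaker between 0.094 and 0.134 m and y of square_center in the frame of rack between 0.0905 and 0.1405 m) or (y of clamp_square in the frame of shaker between 0.018 and 0.058 m and y of square_center in the frame of rack between 0.0135 and 0.0635 m) or (y of clamp_square in the frame of shaker between -0.058 and -0.018 m and y of square_center in the frame of rack between -0.0635 and -0.0135 m) or (y of clamp_square in the frame of shaker between -0.134 and -0.094 m and y of square_center in the frame of rack between -0.1405 and -0.0905 m)) and ((y of clamp_jar in the frame of shaker between 0.094 and 0.134 m and y of jar_center in the frame of rack between 0.0905 and 0.1405 m) or (y of clamp_jar in the frame of shaker between 0.018 and 0.058 m and y of jar_center in the frame of rack between 0.0135 and 0.0635 m) or (y of clamp_jar in the frame of shaker between -0.058 and -0.018 m and y of jar_center in the frame of rack between -0.0635 and -0.0135 m) or (y of clamp_jar in the frame of shaker between -0.134 and -0.094 m and y of jar_center in the frame of rack between -0.1405 and -0.0905 m)) and ((y of clamp_flask in the frame of shaker between 0.094 and 0.134 m and y of flask_center in the frame of rack between 0.0905 and 0.1405 m) or (y of clamp_flask in the frame of shaker between 0.018 and 0.058 m and y of flask_center in the frame of rack between 0.0135 and 0.0635 m) or (y of clamp_flask in the frame of shaker between -0.058 and -0.018 m and y of flask_center in the frame of rack between -0.0635 and -0.0135 m) or (y of clamp_flask in the frame of shaker between -0.134 and -0.094 m and y of flask_center in the frame of rack between -0.1405 and -0.0905 m))); the robot touches nothing.
It fails at once if a bottle is let fall (moves faster than 0.7 m/s, a fall of about 25 mm, while the fingers do not touch it) ((linear speed of tall above 0.7 m/s and contact force between the fingers and tall below 0.05 N) or (linear speed of square above 0.7 m/s and contact force between the fingers and square below 0.05 N) or (linear speed of jar above 0.7 m/s and contact force between the fingers and jar below 0.05 N) or (linear speed of flask above 0.7 m/s and contact force between the fingers and flask below 0.05 N)).
It fails at once if a bottle is tipped by more than 0.6 rad (34 degrees) (angle between any of tall_center, square_center, jar_center, flask_center's own z axis and vertical above 0.6 rad).
It also fails if it takes over 128 s, if anything falls off the work surface, if the arm or the gripper's body presses on something with over 40 N, if the wrist force passes 120 N, or if a joint passes its speed limit or range.

### The arm

A 7-joint arm with a two-finger parallel gripper is mounted at the origin on the work surface. World frame = base frame: x ahead of the robot, y to its left, z up, the work surface at z = 0. Lengths are in mm, angles in rad, forces in N, time in s.
With the tool pointing down it reaches from about 425 to 825 mm from the base axis. Payload 3.6 kg.
Tool frame: the origin (TCP) lies on the centre line of the jaws, within the pads' length; the fingertips stand 14 mm ahead of it and the grasp point (between the pads) lies 5 mm behind it; z points along the fingers, y is the line along which they close (so a half turn about z gives the same grasp; the last joint's range is limited). The gripper opens to 93 mm and grips with 3 to 60 N. Pads are 15 mm wide; open, the fingers measure 128 mm over their backs; the gripper's body (75 mm by 188 mm) begins 65 mm behind the grasp point.
Start: joints at [-1.153, 0.615, -0.013, 1.423, 0.008, 1.103, -0.04], TCP at [279.645, 586.738, 232.64] pointing down, gripper open.
Joint ranges: [-3.12, 3.12], [-0.3, 2.06], [-1.34, 1.32], [0.26, 2.42], [-1.36, 4.5], [0.01, 1.98], [-2.84, 2.84]. Speed limits (rad/s): [2.79, 2.79, 3.14, 3.14, 3.14, 3.14, 3.14].

### API

Orientations are given as [roll, pitch, yaw] about the fixed x, y, z axes, in that order (R = Rz(yaw) Ry(pitch) Rx(roll)).
In Python, from plant import bot, imaging, recognise, outline_of, spot_point gives the robot as it stands. The module is installed in compiled form; this text tells all that it offers. Calls block until the motion is done:
- bot.reach(position, orientation): joint-space move of the TCP to a pose.
- bot.servo_line(position, frame=None, max_speed=150): straight line of the TCP; frame=None keeps the orientation; max_speed is the mean speed in mm/s.
- bot.move_j(angles): joint-space move.
- bot.command_gripper(opening): finger opening in mm; the grip force is fixed at half the most; returns when the fingers have stopped.
- bot.pause(seconds).
- bot.ik(position, orientation): joint angles nearest the present ones, or None.
- bot.get_obs(): the state.
- imaging.grab_frame(name): name is "scene" or "top" or "wrist"; returns a dict with "img" (420x560x3 uint8, red, green, blue), "range_z" (420x560 float32, mm along the optical axis (not along the pixel's ray), 0 where there is no reading), "K" (3x3 intrinsics, pixels), "xyz" and "rotation" of the camera in the world; the wrist camera has in their place "tool_from_camera" (4x4, takes a point from camera to tool coordinates, whose origin is the TCP and whose axes are the flange's). Camera axes: x right, y up, looking along -z (the intrinsics and any distortion apply to the point x, -y, -z); pixel columns grow to the right and rows downward; lengths in mm; the calibration is good to about 2 mm. The wrist camera is an equidistant fisheye: a pixel r from the principal point sees the ray r / f radians off the axis. A picture is of the moment at which its call begins: read the wrist's pose just before it.
A pose or a line that the arm cannot do raises bot.MotionError and nothing moves.
- bot.finish_job(): hands the job in; it is judged then, once.
Trained networks look in a picture, given as the dict that the camera call returned (one of the last four; its "shot" number tells which), for a name from the list of things; names that differ only in an ending like _2 or _b are one class to them, and where a whole thing is asked for, a point or a joint stands for the part that bears it (a point fixed in the world has none). Each returns a list of dicts, best first, with "score" (0 to 1); they miss things now and then, are a little off and sometimes report something else, mostly with a low value. They report only what shows in the picture. A call takes as long as a camera call. They do not tell look-alikes from the thing itself.
- recognise(picture, name): "position" ([x, y, z] in mm, in world coordinates, good to about 4 mm: the middle of the surface that is visible of it).
- outline_of(picture, name): "mask" (420x560 bool, what is visible of it).
- spot_point(picture, name): "position" ([x, y, z] in mm, in world coordinates, good to about 4 mm: a listed point, or the origin of a listed thing).
The state is a dict: "time": time; "joint_pos": joint angles; "joint_velocities": joint speeds; "tau": joint torques, N m; "eef_pos": TCP position; "ee_rot": TCP orientation; "contact_force": force on the tool from outside, world axes, zero at the start; "torque": the same for the moment, N m; "width": finger opening in mm; "grasp_force": force on a finger pad.
Only numpy, scipy, OpenCV 4.12 (cv2) and the standard library are available. Lean on these libraries where they do the work, as an engineer would, in place of code of your own. Each camera call takes 0.05 s, during which the arm holds its last target. There are 200 camera calls.

## Working session

There is one attempt and no reset: what is moved stays moved. The work goes in short steps, each a Python script; the robot and the scene stay as the last script left them, time stands still between calls to the robot, and variables do not carry over. Pictures are saved under pics/ and viewed, at most 14 in all, crops included, and the job is handed in when it is done.

```bash
mkdir -p pics && python3 - <<'E'
from plant import bot, imaging, recognise, outline_of, spot_point
import cv2, numpy as np
o=bot.get_obs(); print(o["time"],o["eef_pos"],o["ee_rot"],o["width"])
for cam in ("top","scene"):
    f=imaging.grab_frame(cam); cv2.imwrite(f"pics/{cam}0.png",f["img"][:,:,::-1])
    print(cam,f["xyz"])
    for n in ["tall_center","square_center","jar_center","flask_center","clamp_tall","clamp_square","clamp_jar","clamp_flask","rack","shaker"]:
        print(n,[(np.round(d["position"]).tolist(),round(d["score"],2)) for d in spot_point(f,n)][:4])
E
```

```text
0.0 [279.35349532 586.07684417 231.49609807] [-3.13905825e+00  4.82957131e-05  2.69683960e+00] 93.03039734135429
top [ 581.14368697  -14.58076929 1101.28187863]
tall_center [([533.0, 101.0, 146.0], 0.61), ([756.0, 167.0, 50.0], 0.57), ([664.0, -20.0, 46.0], 0.43)]
square_center []
jar_center [([509.0, 324.0, 137.0], 0.83), ([538.0, 98.0, 94.0], 0.19)]
flask_center [([514.0, 249.0, 141.0], 0.75), ([507.0, 321.0, 99.0], 0.48)]
clamp_tall [([538.0, 99.0, 89.0], 0.5)]
clamp_square [([527.0, 170.0, 99.0], 0.71)]
clamp_jar [([508.0, 324.0, 96.0], 0.49)]
clamp_flask [([518.0, 255.0, 98.0], 0.54)]
rack [([532.0, -210.0, 1.0], 0.62)]
shaker [([519.0, 215.0, 1.0], 0.78)]
scene [937.88499772 349.59671116 868.65912065]
tall_center [([534.0, 100.0, 146.0], 0.81), ([759.0, 165.0, 46.0], 0.81), ([664.0, -22.0, 51.0], 0.72), ([527.0, 173.0, 138.0], 0.19)]
square_center [([530.0, 176.0, 143.0], 0.64), ([531.0, 100.0, 149.0], 0.61)]
jar_center [([505.0, 329.0, 131.0], 0.59)]
flask_center [([516.0, 254.0, 147.0], 0.55)]
clamp_tall [([537.0, 100.0, 98.0], 0.63)]
clamp_square [([526.0, 175.0, 94.0], 0.72)]
clamp_jar [([504.0, 324.0, 95.0], 0.85), ([517.0, 251.0, 94.0], 0.44)]
clamp_flask [([517.0, 253.0, 95.0], 0.74)]
rack [([534.0, -212.0, -0.0], 0.75)]
shaker [([526.0, 212.0, 3.0], 0.75)]
```

View pics/top0.png

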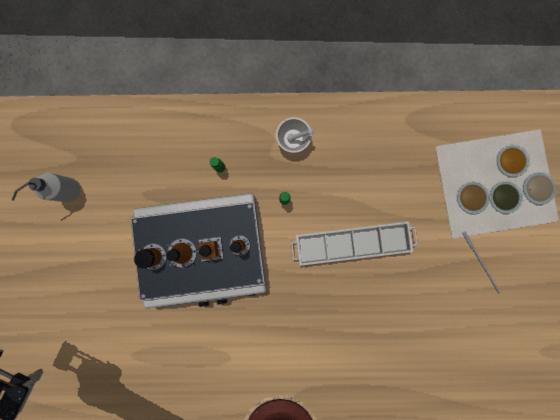

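View pics/scene0.png

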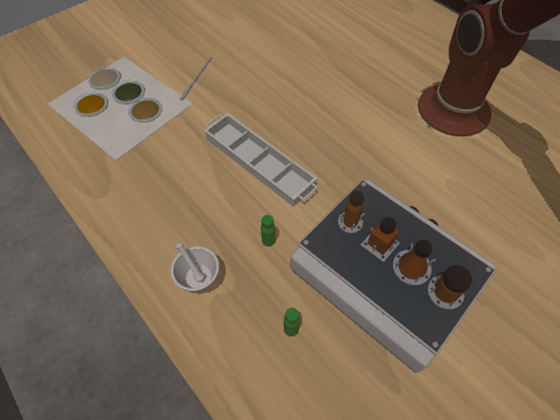

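The scene and top views agree. The row from +y (left) is jar, flask, square, tall, at about top-view px (150,257), (180,252), (208,250), (238,245). The rack is on the right at px (354,244). The two green bottles, at px (217,164) and (285,198), are look-alikes. Next I'll refine the poses from the depth images.

```bash
cat > h.py <<'E'
from plant import bot, imaging, recognise, outline_of, spot_point
import cv2, numpy as np
def cloud(f):
    K=np.array(f["K"]); z=f["range_z"]; v,u=np.mgrid[0:z.shape[0],0:z.shape[1]]
    p=np.stack([(u-K[0,2])/K[0,0]*z,-(v-K[1,2])/K[1,1]*z,-z],-1)
    R=np.array(f["rotation"]); R=R if R.shape==(3,3) else cv2.Rodrigues(R)[0]
    P=p@R.T+np.array(f["xyz"]); P[z<=0]=np.nan
    return P
E
python3 - <<'E'
from h import *
B={"jar":(506,325,170,46),"flask":(517,253,188,28),"square":(527,173,182,27),"tall":(537,100,196,25)}
for cam in ("top","scene"):
    f=imaging.grab_frame(cam); print(cam,np.array(f["K"])[0,0],np.shape(f["rotation"]), f.keys())
    P=cloud(f).reshape(-1,3); P=P[~np.isnan(P[:,0])]
    b=P[(np.hypot(P[:,0]-700,P[:,1]-0)<600)]
    print("bench z",np.median(b[(b[:,2]<15)&(b[:,2]>-15)][:,2]))
    cs=[]
    for n,(x,y,zt,d) in B.items():
        q=P[(np.hypot(P[:,0]-x,P[:,1]-y)<32)&(abs(P[:,2]-zt)<8)]
        c,r=cv2.minEnclosingCircle(q[:,:2].astype(np.float32)) if len(q) else ((0,0),0)
        cs.append(q[:,:2].mean(0)); print(n,len(q),q[:,2].max().round(1),np.median(q[:,2]).round(1),"mean",cs[-1].round(1),"circ",np.round(c,1),round(r,1))
    cs=np.array(cs); print("spacing",np.linalg.norm(np.diff(cs,axis=0),axis=1).round(1))
    q=P[(abs(P[:,0]-533)<80)&(abs(P[:,1]+211)<190)&(P[:,2]>30)&(P[:,2]<42)][:,:2].astype(np.float32)
    print("rack",len(q),cv2.minAreaRect(q))
    q=P[(abs(P[:,0]-533)<80)&(abs(P[:,1]+211)<190)&(P[:,2]>2)&(P[:,2]<45)][:,:2].astype(np.float32)
    print("rack all",len(q),cv2.minAreaRect(q))
    q=P[(abs(P[:,0]-522)<190)&(abs(P[:,1]-213)<230)&(P[:,2]>85)&(P[:,2]<104)][:,:2].astype(np.float32)
    print("platform",len(q),cv2.minAreaRect(q))
E
```

```text
top 383.2114634971721 (3,) dict_keys(['img', 'range_z', 'K', 'xyz', 'rotation', 'shot'])
bench z -0.32837638115938717
jar 39 177.9 173.0 mean [495.5 336.5] circ [494.3 342. ] 18.8
flask 33 195.8 191.3 mean [502.4 270.6] circ [500.5 274.4] 14.1
square 37 189.5 186.8 mean [512.2 195.2] circ [511.  196.7] 12.1
tall 36 203.5 200.2 mean [520.5 121.1] circ [519.5 122.5] 10.8
spacing [66.3 76.  74.6]
rack 374 ((511.2399597167969, -176.5723114013672), (85.3951644897461, 316.056640625), 6.204295635223389)
rack all 1663 ((529.2522583007812, -187.93710327148438), (330.227783203125, 155.6626739501953), 89.35131072998047)
platform 5903 ((502.9399108886719, 197.40794372558594), (266.6850280761719, 423.5820617675781), 6.286706924438477)
scene 428.0065682033083 (3,) dict_keys(['img', 'range_z', 'K', 'xyz', 'rotation', 'shot'])
bench z -8.040599713557413<stdin>:12: RuntimeWarning: Mean of empty slice.
  ret = um.true_divide(
Traceback (most recent call last):
ValueError: zero-size array to reduction operation maximum which has no identity
```

```bash
cat > h.py <<'E'
from plant import bot, imaging, recognise, outline_of, spot_point
import cv2, numpy as np
from scipy.spatial.transform import Rotation
def cloud(f):
    K=np.array(f["K"]); z=f["range_z"]; v,u=np.mgrid[0:z.shape[0],0:z.shape[1]]
    p=np.stack([(u-K[0,2])/K[0,0]*z,-(v-K[1,2])/K[1,1]*z,-z],-1)
    P=Rotation.from_euler("xyz",f["rotation"]).apply(p.reshape(-1,3))+np.array(f["xyz"])
    return P[z.ravel()>0]
E
python3 - <<'E'
from h import *
B={"jar":(506,325,170,46),"flask":(517,253,188,28),"square":(527,173,182,27),"tall":(537,100,196,25)}
for cam in ("top","scene"):
    f=imaging.grab_frame(cam); print(cam)
    P=cloud(f)
    print("bench z",np.median(P[abs(P[:,2])<15][:,2]))
    cs=[]
    for n,(x,y,zt,d) in B.items():
        q=P[(np.hypot(P[:,0]-x,P[:,1]-y)<32)&(abs(P[:,2]-zt)<5)]
        if len(q)<3: continue
        c,r=cv2.minEnclosingCircle(q[:,:2].astype(np.float32))
        cs.append(q[:,:2].mean(0)); print(n,len(q),np.median(q[:,2]).round(1),"mean",cs[-1].round(1),"circ",np.round(c,1),round(r,1))
    cs=np.array(cs); print("spacing",np.linalg.norm(np.diff(cs,axis=0),axis=1).round(1))
    R=P[(abs(P[:,0]-533)<80)&(abs(P[:,1]+211)<190)]
    for lo in (31,2):
        q=R[(R[:,2]>lo)&(R[:,2]<42)][:,:2].astype(np.float32)
        print("rack",len(q),cv2.minAreaRect(q))
    q=P[(abs(P[:,0]-522)<190)&(abs(P[:,1]-213)<230)&(P[:,2]>85)&(P[:,2]<104)][:,:2].astype(np.float32)
    print("platform",len(q),cv2.minAreaRect(q))
E
```

```text
top
bench z -0.401469384994698
jar 287 169.2 mean [508.4 323.4] circ [508.1 323.7] 23.7
flask 113 187.1 mean [517.1 248.5] circ [516.6 249.3] 14.4
square 104 181.0 mean [526.5 173.2] circ [526.9 173.8] 13.7
tall 90 195.1 mean [535.5  98.3] circ [535.9  98.6] 12.5
spacing [75.5 75.8 75.5]
rack 775 ((534.0771484375, -211.85049438476562), (85.19786071777344, 348.3523254394531), 6.215606212615967)
rack 3622 ((533.5697021484375, -212.42678833007812), (378.1432800292969, 159.34963989257812), 89.37820434570312)
platform 9107 ((531.7183837890625, 173.10984802246094), (231.5463104248047, 408.5132141113281), 6.809203147888184)
scene
bench z -0.8623419924929294
jar 515 169.0 mean [510.6 325.4] circ [510.3 324.8] 23.4
flask 181 187.1 mean [519.8 249.8] circ [518.9 249.5] 14.3
square 153 180.9 mean [529.1 174.9] circ [528.1 174.6] 14.6
tall 122 194.9 mean [537.8  99.5] circ [537.4  99.2] 13.1
spacing [76.1 75.5 75.8]
rack 878 ((536.69677734375, -210.82337951660156), (87.38153839111328, 349.20556640625), 6.353428840637207)
rack 3855 ((532.88623046875, -211.4364776611328), (378.2232360839844, 155.72921752929688), 88.94344329833984)
platform 13354 ((532.6221923828125, 172.7232666015625), (231.29446411132812, 411.7348327636719), 7.548728942871094)
```

```bash
cat >> h.py <<'E'
SY,RY=0.120,0.109
# name: pick xy, rack y slot, height of grasp point above bottle foot, release opening
B={"tall":((536.7,98.9),-115.5,56),"square":((527.7,174.0),-38.5,54),"flask":((518.3,249.2),38.5,80),"jar":((509.5,324.4),115.5,55)}
RC=np.array([535.0,-211.3])
def slot(y): return RC+y*np.array([-np.sin(RY),np.cos(RY)])
def ori(a,s): return [np.pi,0,a+s*np.pi/2]
def tz(foot,h): return foot+h-5   # TCP lies 5 mm below (ahead of) grasp point
E
python3 - <<'E'
from h import *
for s in (1,-1):
    for n,(p,y,h) in B.items():
        a=bot.ik([*p,tz(180,h)],ori(SY,s)); b=bot.ik([*slot(y),tz(4,h)],ori(RY,s)); c=bot.ik([*p,tz(100,h)],ori(SY,s))
        print(s,n,slot(y).round(1),*[None if q is None else np.round(q,2).tolist() for q in (a,c,b)])
s=-1
p,y,h=B["tall"]
for s in (-1,1):
    try: bot.reach([*p,tz(180,h)],ori(SY,s)); break
    except bot.MotionError as e: print(e)
o=bot.get_obs(); print(s,o["time"],o["eef_pos"],o["ee_rot"],o["contact_force"])
f=imaging.grab_frame("wrist"); cv2.imwrite("pics/w1.png",f["img"][:,:,::-1]); print(f["K"],f["tool_from_camera"])
E
```

```text
1 tall [ 547.6 -326.1] [-0.45, 0.47, 0.34, 1.74, -0.18, 0.96, 0.08] [-0.41, 0.56, 0.28, 1.83, -0.21, 0.77, 0.11] [0.32, 0.82, 0.31, 1.64, -0.34, 0.74, 0.9]
1 square [ 539.2 -249.6] [-0.55, 0.48, 0.3, 1.71, -0.17, 0.97, -0.07] [-0.52, 0.58, 0.25, 1.81, -0.19, 0.78, -0.05] [0.25, 0.76, 0.24, 1.77, -0.28, 0.64, 0.76]
1 flask [ 530.8 -173. ] [-0.66, 0.49, 0.27, 1.62, -0.14, 1.05, -0.23] [-0.64, 0.57, 0.24, 1.72, -0.17, 0.87, -0.21] [0.12, 0.68, 0.25, 1.86, -0.27, 0.63, 0.64]
1 jar [522.4 -96.5] [-0.76, 0.55, 0.25, 1.57, -0.15, 1.03, -0.34] [-0.74, 0.64, 0.22, 1.67, -0.17, 0.86, -0.33] [0.02, 0.69, 0.19, 1.95, -0.24, 0.53, 0.49]
-1 tall [ 547.6 -326.1] [0.11, 0.49, -0.5, 1.72, 0.27, 1.0, 2.77] [0.12, 0.6, -0.53, 1.82, 0.4, 0.83, 2.66] [-0.05, 1.1, 1.13, 1.65, -1.09, 1.14, -1.65]
-1 square [ 539.2 -249.6] [-0.01, 0.52, -0.53, 1.7, 0.3, 1.01, 2.61] [-0.01, 0.62, -0.54, 1.79, 0.41, 0.85, 2.51] [-0.19, 1.06, 1.13, 1.78, -1.1, 1.09, -1.67]
-1 flask [ 530.8 -173. ] [-0.14, 0.52, -0.55, 1.6, 0.3, 1.1, 2.5] [-0.14, 0.61, -0.55, 1.71, 0.39, 0.93, 2.41] [-0.33, 0.98, 1.13, 1.87, -1.05, 1.04, -1.78]
-1 jar [522.4 -96.5] [-0.27, 0.6, -0.56, 1.56, 0.34, 1.09, 2.35] [-0.27, 0.69, -0.56, 1.65, 0.43, 0.93, 2.27] [0.46, 0.74, -0.5, 1.93, 0.59, 0.62, 2.83]
-1 3.6833 [536.63989141  99.6176989  231.05998901] [-3.14142177e+00  4.09500056e-04 -1.44993731e+00] [ 0.5654574   0.71617536 -0.23671373]
[[325.1922621    0.         280.0996763 ]
 [  0.         325.1922621  206.24896699]
 [  0.           0.           1.        ]] [[ 9.85875233e-04  9.68768784e-01  2.47963850e-01  6.85270321e+01]
 [ 9.99999424e-01 -8.49612708e-04 -6.56532775e-04 -3.42689575e-01]
 [-4.25355220e-04  2.47964354e-01 -9.68769063e-01 -1.52404916e+02]
 [ 0.00000000e+00  0.00000000e+00  0.00000000e+00  1.00000000e+00]]
```

View pics/w1.png

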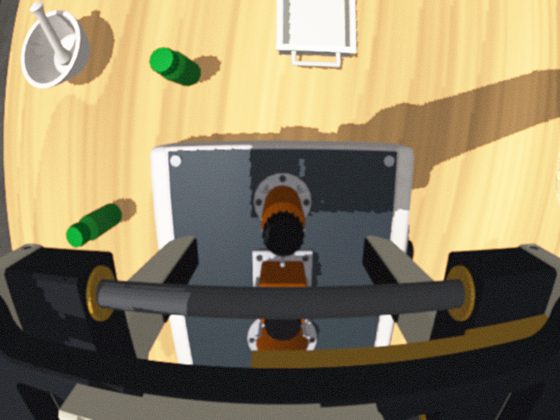

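The wrist view shows the tall bottle's cap at px (283,235), centred between the fingertips (about 180 and 380), so my estimate holds. I'll use the other half-turn, which keeps the last joint mid-range, and pick the tall bottle.

```bash
cat >> h.py <<'E'
def st(t):
    o=bot.get_obs(); print(t,"t%.1f"%o["time"],np.round(o["eef_pos"],1),"F",np.round(o["contact_force"],1),"w%.1f g%.1f"%(o["width"],np.ravel(o["grasp_force"])[0])); return o
def pick(n):
    p,y,h=B[n]
    bot.servo_line([*p,tz(100.5,h)],ori(SY,1),max_speed=100); st("down")
    bot.command_gripper(0); st("grip")
    bot.servo_line([*p,tz(110,h)],max_speed=40); st("lift10")
    bot.servo_line([*p,tz(165,h)],max_speed=80); st("lifted")
def place(n,foot=30):
    p,y,h=B[n]; q=slot(y)
    bot.servo_line([*q,tz(165,h)],ori(RY,1),max_speed=150)
    bot.servo_line([*q,tz(60,h)],max_speed=100)
    bot.servo_line([*q,tz(foot,h)],max_speed=60); st("above")
E
python3 - <<'E'
from h import *
p,y,h=B["tall"]
bot.servo_line([*p,300],max_speed=150)
bot.reach([*p,tz(185,h)],ori(SY,1)); st("hover")
pick("tall")
f=imaging.grab_frame("wrist"); cv2.imwrite("pics/w2.png",f["img"][:,:,::-1])
E
```

```text
hover t6.7 [536.6  98.9 235.9] F [-0.5  0.2 -0.6] w93.0 g0.0
down t7.7 [537.2  98.9 152.1] F [-0.4 -0.3 -0.1] w92.5 g0.0
grip t8.7 [536.6  98.9 151.4] F [-0.2 -0.7 -0.3] w31.4 g29.8
lift10 t9.1 [537.   98.9 161.4] F [-0.  -0.6 -0.2] w31.1 g29.8
lifted t9.9 [536.3  98.9 215.6] F [ 0.3  0.2 -0.2] w31.7 g29.8
```

View pics/w2.png

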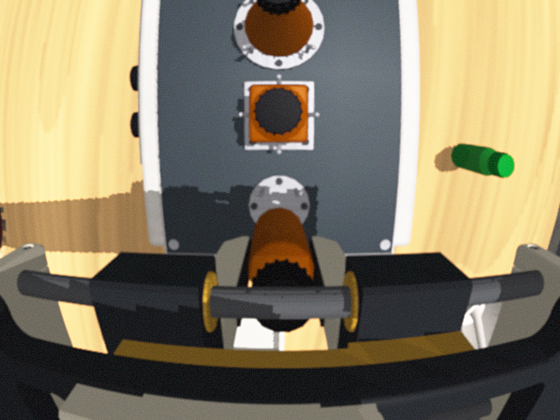

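The tall bottle is upright between the fingers at px (282,270), and its empty clamp shows at px (280,205). Now I'll place it, stepping down until contact.

```bash
cat >> h.py <<'E'
def fz():
    v=[]
    for _ in range(4): v.append(bot.get_obs()["contact_force"][2]); bot.pause(0.02)
    return np.mean(v)
def setdown(n,dz=1.0):
    p,y,h=B[n]; q=slot(y); z0=fz(); foot=10.0
    bot.servo_line([*q,tz(foot,h)],max_speed=40)
    while foot>1.5:
        d=fz()-z0
        if d>2.5: break
        foot-=dz; bot.servo_line([*q,tz(foot,h)],max_speed=20)
    print("contact foot",foot,"dF",round(d,1)); st("floor")
    bot.pause(0.2)
def release(n,opening):
    p,y,h=B[n]; q=slot(y)
    bot.command_gripper(opening); bot.pause(0.2); st("released")
    bot.servo_line([*q,tz(165,h)],max_speed=150)
E
python3 - <<'E'
from h import *
place("tall")
f=imaging.grab_frame("top"); cv2.imwrite("pics/t3.png",cv2.resize(f["img"][180:310,270:440,::-1],None,fx=4,fy=4))
setdown("tall")
E
```

```text
above t14.8 [ 547.6 -326.2   80.8] F [-0.3 -0.1 -0.3] w31.4 g29.8
contact foot 4.0 dF 2.8
floor t17.5 [ 547.7 -326.3   55.4] F [-0.5 -0.2  2. ] w31.4 g29.9
```

View pics/t3.png

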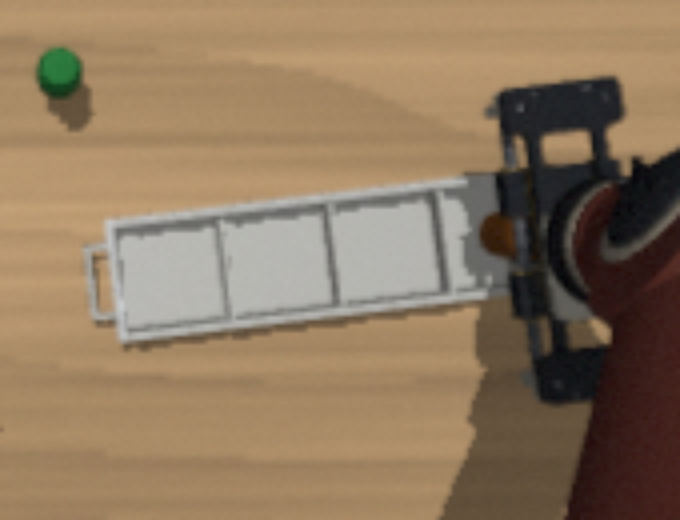

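The crop shows the tall bottle, at px (498,235), over the rack's rightmost compartment. Contact came at the expected floor height of 4 mm. I'll release it and move the square bottle next.

```bash
cat >> h.py <<'E'
def go(n):
    p,y,h=B[n]
    bot.command_gripper(90)
    bot.servo_line([*p,tz(185,h)],ori(SY,1),max_speed=180)
    pick(n)
E
python3 - <<'E'
from h import *
release("tall",60)
go("square")
f=imaging.grab_frame("wrist"); cv2.imwrite("pics/w4.png",f["img"][:,:,::-1])
E
```

```text
released t18.6 [ 547.6 -326.1   55. ] F [0.1 0.8 0.7] w60.1 g0.0
down t24.4 [528.2 174.1 150.1] F [0.6 0.3 0.5] w90.1 g0.0
grip t25.3 [527.5 174.  149.5] F [-0.6  0.2  0.9] w39.8 g30.0
lift10 t25.7 [527.9 174.1 159.3] F [ 0.6  0.3 -1.3] w39.9 g30.0
lifted t26.5 [527.3 173.9 213.5] F [-0.6 -0.7 -1.3] w39.7 g30.0
```

View pics/w4.png

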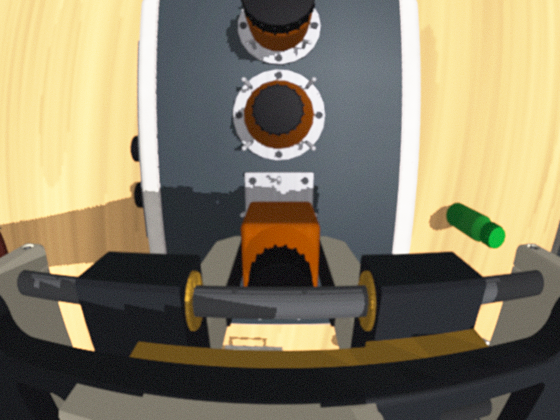

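The square bottle is held straight at px (280,250), and its clamp at px (280,190) is empty. I'll place it and then pick the flask.

```bash
python3 - <<'E'
from h import *
place("square"); setdown("square"); release("square",65)
go("flask")
f=imaging.grab_frame("wrist"); cv2.imwrite("pics/w5.png",f["img"][:,:,::-1])
g=imaging.grab_frame("scene"); cv2.imwrite("pics/s5.png",g["img"][:,:,::-1])
E
```

```text
above t31.4 [ 539.2 -249.6   78.8] F [ 0.6 -0.5 -0.5] w39.7 g30.0
contact foot 4.0 dF 4.1
floor t34.1 [ 539.4 -249.7   53.5] F [-0.8  0.2  3.6] w40.0 g30.0
released t35.1 [ 539.2 -249.6   53. ] F [-0.1  0.3 -0.2] w65.5 g0.0
down t40.9 [518.8 249.4 176.1] F [0.2 0.8 0.7] w90.3 g0.0
grip t41.9 [518.2 249.2 175.4] F [ 0.4 -0.2  1. ] w27.6 g30.0
lift10 t42.3 [518.5 249.3 185.3] F [ 0.3 -0.3 -1.8] w27.2 g30.0
lifted t43.1 [517.9 249.1 239.5] F [ 0.1 -0.5 -1.6] w27.7 g30.0
```

View pics/w5.png

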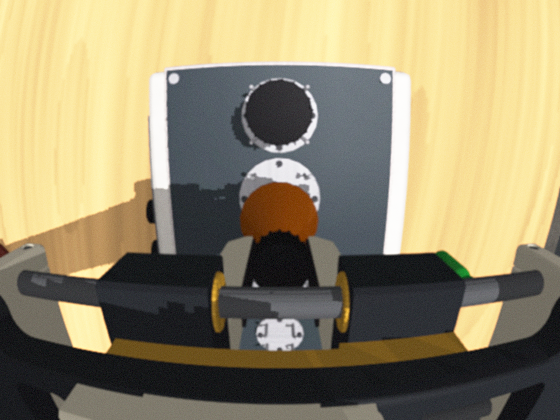

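View pics/s5.png

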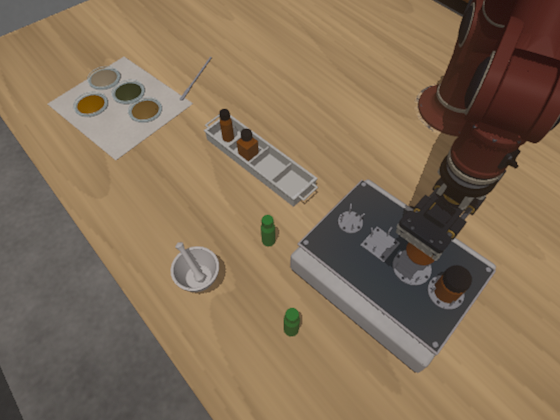

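The tall bottle at px (226,125) and the square one at px (248,143) stand upright in the far two compartments. The flask hangs straight in the gripper, at px (280,210) in the wrist view. I'll carry on with the flask and then the jar.

```bash
python3 - <<'E'
from h import *
place("flask"); setdown("flask"); release("flask",65)
go("jar")
f=imaging.grab_frame("wrist"); cv2.imwrite("pics/w6.png",f["img"][:,:,::-1])
g=imaging.grab_frame("scene"); cv2.imwrite("pics/s6.png",g["img"][:,:,::-1])
E
```

```text
above t48.0 [ 530.8 -173.1  104.8] F [ 0.   0.6 -1.2] w27.3 g30.0
contact foot 4.0 dF 3.3
floor t50.7 [ 531.  -173.2   79.3] F [-0.4 -0.6  3.2] w27.5 g30.0
released t51.9 [ 530.8 -173.    79. ] F [ 0.6 -0.6  0.2] w65.2 g0.0
down t57.7 [510.  324.7 151.1] F [ 0.1 -0.5  0.7] w89.5 g0.0
grip t58.5 [509.2 324.4 150.5] F [-1.1 -0.   0.1] w47.0 g30.0
lift10 t58.9 [509.7 324.5 160.3] F [-0.1 -0.  -1.3] w46.8 g30.0
lifted t59.7 [509.1 324.2 214.5] F [ 0.1  0.9 -0.8] w46.9 g30.0
```

View pics/s6.png

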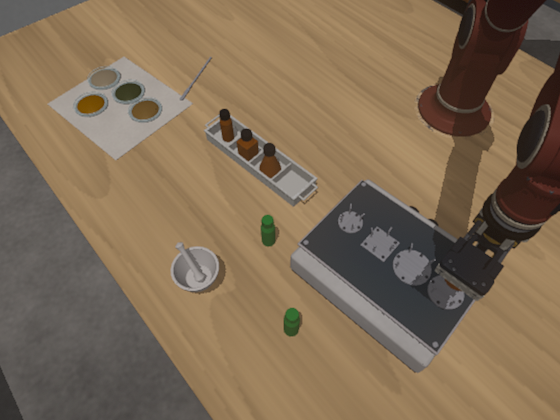

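View pics/w6.png

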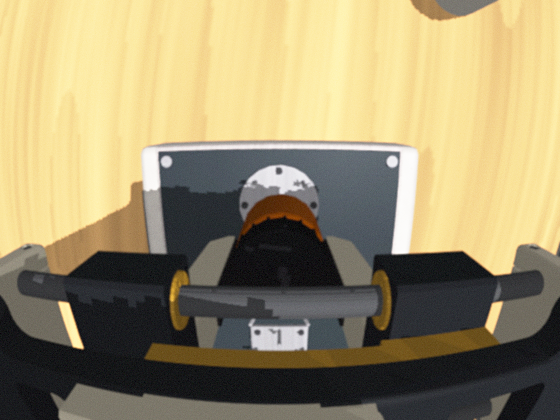

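The flask now stands upright in the third compartment, at px (270,160), and the jar is held straight, at px (282,245) in the wrist view. I'll place the jar and check.

```bash
python3 - <<'E'
from h import *
place("jar"); setdown("jar"); release("jar",75)
bot.servo_line([500,60,330],ori(RY,1),max_speed=150); bot.pause(0.5); st("clear")
g=imaging.grab_frame("scene"); cv2.imwrite("pics/s7.png",g["img"][60:240,170:360][:,:,::-1].repeat(3,0).repeat(3,1))
c,s=np.cos(RY),np.sin(RY)
P=cloud(g)
for n,hh in (("tall",96),("square",82),("flask",88),("jar",70)):
    q=slot(B[n][1]); k=P[(np.hypot(*(P[:,:2]-q).T)<35)&(abs(P[:,2]-hh-3)<5)]
    d=k[:,:2].mean(0)-q; print(n,"top z",np.median(k[:,2]).round(1),"offset in slot",round(c*d[0]+s*d[1],1),round(-s*d[0]+c*d[1],1))
E
```

```text
above t64.6 [522.5 -96.5  79.8] F [-0.4  0.2 -0.7] w46.6 g30.0
contact foot 4.0 dF 4.7
floor t67.3 [522.7 -96.5  54.4] F [-1.  -0.3  4.3] w47.0 g30.0
released t68.3 [522.4 -96.4  54. ] F [ 0.  -0.2  0.3] w75.0 g0.0
clear t71.5 [500.   59.9 330. ] F [-0.8 -0.1  0.1] w75.0 g0.0
tall top z 98.3 offset in slot 2.9 1.4
square top z 84.8 offset in slot 4.0 2.1
flask top z 90.8 offset in slot 2.8 2.1
jar top z 73.0 offset in slot 4.1 2.3
```

View pics/s7.png

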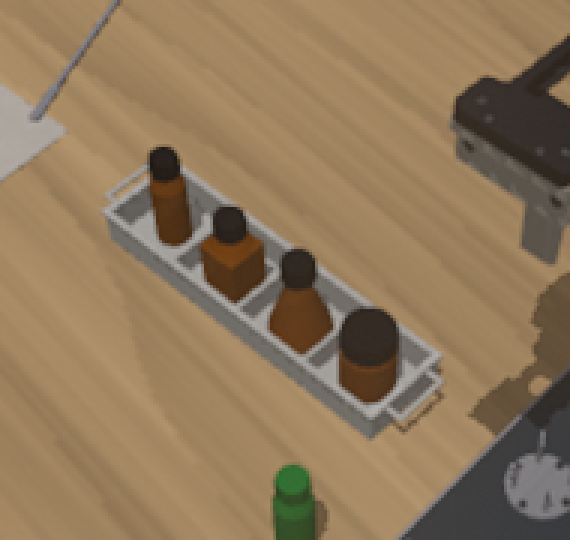

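All four stand upright and centred, one per compartment and in the right order: tall at px (170,195), square (233,255), flask (300,300), jar (369,350). Their top heights match standing on the floor, and the arm is clear.

```bash
python3 -c "
from plant import bot
print(bot.finish_job())"
```

```text
the job is handed in; nothing more can be done
None
```

The job is handed in after about 72 s of robot time: all four bottles stand upright in the rack in the shaker's order (jar, flask, square, tall from the left), though the hand-in returned no verdict.

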